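Proof-pull a sprung slide gauge to its red band

TASK

The yellow drag pointer on top of the pull gauge still shows the last test: push it all the way back to zero. Then pull the gauge's sprung slide out until the pointer's needle stands in the red band, keep it there for a full second, and ease it back home without letting it snap. Leave the needle standing in the red band as the record, and leave the other things on the bench where they are.

Things in the scene. Friction and masses are not known exactly. Their poses are not given: they have to be found in the camera images.
- gauge: grey pull gauge, fixed. Block 130x60 mm, top at z 55 mm, own x -30 to +100 mm (end cap to +116); base plate 160x92x8 mm, own x -45 to +115. Origin on the bench on its centre line; the slide pulls out along own -x (roughly towards the robot), own z up. A white strip with plain ticks every 5 mm lies along the +y side of the top; tick zero at own x +70 mm
- slide (a joint): how far the steel slide with its loop is pulled out (m): 0 home, grows along the gauge's own -x, stop at 0.08. A spring draws it home: about 3 N at 0, rising 0.9 N per 10 mm; let go, it snaps back. A small steel dog on the slide stands behind the drag pointer and pushes it along on the way out, so joint pointer is never less than joint slide (within 1 mm)
- loop_center (a point): centre of the opening of the level pull loop at the front of the slide: 10 mm round steel bar, its centre 38 mm above the bench. Opening 55 mm (gauge x) by 60 mm (gauge y), corners cut, only bench beneath. The front bar's inner edge is 27.5 mm ahead (own -x) of this point. Moves with the slide; at gauge x -82.5 mm when home
- pointer (a joint): how far the yellow drag pointer stands from zero (m): 0 at the end away from the loop, grows along the gauge's own -x, stop at 0.08; starts at 0.062 to 0.075. It stays by friction (about 0.8 N) where it is left, also when the slide goes back. With the slide home it can be pushed back to 0, where it stops
- fin_top (a point): middle of the top edge of the drag pointer's upright yellow fin, 95 mm above the bench, at gauge x = +70 mm minus joint pointer, y -4 mm. Fin 6 mm thick (gauge x), 20 mm wide (gauge y), on a yellow foot 12 mm long (gauge x) whose top is 64 mm above the bench, just over the block
- needle_tip (a point): tip of the pointer's thin black needle, 2 mm wide, which sticks out to the gauge's +y over the tick strip and passes above the red band; at gauge x = +70 mm minus joint pointer
- slide_index (a point): the slide's own reading point: coincides with needle_tip while the dog is pushing the pointer; at gauge x = +70 mm minus joint slide
- band: red clip fixed over the +y edge of the gauge's top, its upright tab 69 mm high outside that edge, 12 mm wide along the gauge, the marked pull: origin on the gauge's centre line at bench height, x at the middle of the band, axes parallel to the gauge's. Stands 30 to 55 mm of pull from zero
- ring_gauge: plain steel setting ring lying flat, 52 mm across, 14 mm high, right of the gauge; bystander, origin at the centre of its underside
- screwdriver: small screwdriver with black handle, 132 mm long, lying between the gauge and the tall fixed microscope on the right (which fills the bench at x over 0.28, y below -0.38; keep the arm in front of it); bystander
- brass_plug_a: stepped brass plug standing on end, 23 mm across, 40 mm high, left of the gauge; bystander
- brass_plug_b: stepped brass plug with a collar standing on end, 24 mm across, 44 mm high, left of the gauge; bystander
- caliper: metal slide caliper lying flat, 232 x 70 x 10 mm, left and near the front edge; bystander
- parts_tub: small clear tub of parts, 62 mm across, 34 mm high, left of the gauge; bystander
Not all that is in view belongs to the job. There is more than one size of the gauge; the job needs the larger.

How it is judged:
By the outcome, as a careful person would: the job done as asked, in the order asked, and still so for the second after the job is handed in, with the robot touching nothing.
It also fails if it takes over 54 s, if anything falls off the work surface, if the arm or the gripper's body presses on something with over 40 N, if the wrist force passes 120 N, or if a joint passes its speed limit or range.

ROBOT

A 6-joint arm with a two-finger parallel gripper is mounted at the origin on a cart in front of the work surface, level with it; the furniture and walls round the work are solid. World frame = base frame: x ahead of the robot, y to its left, z up, the work surface at z = 0. Lengths are in mm, angles in rad, forces in N, time in s.
With the tool pointing down it reaches from about 275 to 750 mm from the base axis. Payload 10.2 kg.
Tool frame: the origin (TCP) lies at the very end of the fingers, on their centre line; the grasp point (between the pads) lies 19 mm behind it; x points along the fingers, y is the direction in which the jaws open and shut, and the axes are right-handed (so a half turn about x gives the same grasp; the last joint's range is limited). The gripper opens to 85 mm and grips with 20 to 120 N. Pads are 22 mm wide; open, the fingers measure 114 mm over their backs; the gripper's body (76 mm by 85 mm) begins 54 mm behind the grasp point. The pads swing forward as they close: fully open they stand 13 mm farther back than shut.
Start: joints at [1.056, 0.313, 1.498, -0, 1.331, -0.223], TCP at [151.043, 502.809, 231.294] pointing down, gripper open.
Joint ranges: [-2.94, 2.94], [-0.97, 2.17], [0.19, 2.56], [-1.23, 4.37], [0.02, 3.11], [-2.88, 2.88]. Speed limits (rad/s): [2.39, 2.39, 3.01, 3.14, 3.14, 3.14].

INTERFACE

Orientations are given as a unit quaternion [w, x, y, z].
In Python, from rig import ctrl gives the robot as it stands. The module is installed in compiled form; this text tells all that it offers.
- The arm moves only by the tool move_arm, never from a script. Its argument "targets" is a list that holds one entry, the list of rows, each a list of 7 numbers: the opening, from 0 (shut) to 1 (fully open), then the shift along the tool's x, y, z each as a share of 150 mm, from -1 to 1, then the turn, a rotation vector about the tool's x, y, z each as a share of 60 degrees, from -1 to 1. A call has 1 to 5 rows; each row shifts and turns the commanded pose from where the row before left it, along the tool's axes as they then stand; what a row does not reach is not made up. A row lasts 1/10 s, in which the tool goes at most 50 mm and 8.59 degrees, less where a joint would pass 70% of its speed; a pose out of reach is approached as far as the arm can. A call with a number of a shift or a turn outside -1 to 1 is refused whole. A call with a gripper value outside its range is refused whole. The fingers move at their own pace and stop on an object; "force" is the grip in N (left out, the last holds). Time passes only in rows, so rows that do not move let the fingers close. It gives the time, the measured TCP pose, the force and the opening at its end, in the units of the state.
- ctrl.sense(): the state, without advancing time (a new reading comes with each control period).
- ctrl.capture(name): name is "side" or "top" or "wrist"; returns the picture (420x560x3 uint8, red, green, blue); there is no depth.
- ctrl.calibration(name): a dict with "camera_matrix" (3x3 intrinsics, pixels), "extrinsics" (4x4, takes a point from world to camera coordinates); the wrist camera has in their place "tool_from_camera" (4x4, takes a point from camera to tool coordinates, whose origin is the TCP and whose axes are the tool frame's). Camera axes: x right, y down, z forward; pixel columns grow to the right and rows downward; lengths in mm; the calibration is good to about 2 mm. A picture is of the moment at which its call begins: read the wrist's pose just before it. calibration takes no time and is no camera call.
- ctrl.finish_job(): hands the job in, once; it reports no verdict.
Trained networks look in the newest picture that a camera, given by its name, has taken for a name from the list of things; names that differ only in an ending like _2 or _b are one class to them, and where a whole thing is asked for, a point or a joint stands for the part that bears it (a point fixed in the world has none). Each returns a list of dicts, best first, with "confidence" (0 to 1); they miss things now and then, are a little off and sometimes report something else, mostly with a low value. They report only what shows in the picture. A call takes as long as a camera call. They do not tell look-alikes from the thing itself.
- ctrl.recognise(label, camera): "point" ([row, column] in pixels, amid what is visible of it).
- ctrl.cut_out(label, camera): "pixels" (420x560 bool, what is visible of it) and "point" ([row, column] in pixels, amid what is visible of it).
The state is a dict: "time_s": time; "joints": joint angles; "dq": joint speeds; "tau": joint torques, N m; "eef_pos": TCP position; "ee_rot": TCP orientation; "force": force on the tool from outside, world axes, zero at the start; "wrist_torque": the same for the moment, N m; "grip_width": opening from 0.0 (shut) to 1.0 (fully open).
Only numpy, scipy, OpenCV 4.12 (cv2) and the standard library are available. Lean on these libraries where they do the work, as an engineer would, in place of code of your own. Each camera call takes 0.05 s, during which the arm holds its last target.

## Working session

There is one attempt and no reset: what is moved stays moved. The work goes in short steps, Python scripts to look and compute and a tool call to move; the robot and the scene stay as the last step left them, time stands still between calls to the robot, and variables do not carry over. Pictures are saved under pics/ and viewed, and the job is handed in when it is done.

Besides the shell and the picture viewer there is one more tool, called after ">>>" as name([rows], argument=value, ...), one row to a line, values as JSON. move_arm: Moves the arm, as the interface text tells. Shift numbers are shares of 150 mm and turn numbers shares of 60 degrees, none past 1 either way. Its arguments: {"type":"object","properties":{"targets":{"type":"array","items":{"type":"array","items":{"type":"array","items":{"type":"number","minimum":-1,"maximum":1}}}},"force":{"type":"number"}},"required":["targets"]}

```bash
mkdir -p pics; cat > h.py <<'E'
import numpy as np, cv2
from rig import ctrl
def snap(n,f):
    im=ctrl.capture(n); cv2.imwrite('pics/'+f,im[:,:,::-1]); return im
E
python3 - <<'E'
from h import *
s=ctrl.sense(); print({k:np.round(v,3) for k,v in s.items()})
a=snap('side','s0.png');b=snap('top','t0.png')
for c in('side','top'): print({k:np.round(v,2).tolist() for k,v in ctrl.calibration(c).items()})
print(np.round(ctrl.calibration('wrist')['tool_from_camera'],3).tolist())
E
```

```text
{'time_s': np.float64(0.0), 'joints': array([ 1.056,  0.313,  1.498,  0.   ,  1.331, -0.223]), 'dq': array([ 0.   ,  0.   ,  0.001,  0.   , -0.   , -0.003]), 'tau': array([ 1.0000e-03, -4.1226e+01, -2.5975e+01, -0.0000e+00,  4.0000e-03,
        0.0000e+00]), 'eef_pos': array([150.912, 502.568, 230.723]), 'ee_rot': array([ 0.699,  0.102,  0.7  , -0.103]), 'force': array([-0.79 ,  0.236,  0.478]), 'wrist_torque': array([-0.037,  0.029,  0.025]), 'grip_width': np.float64(1.004)}
{'camera_matrix': [[384.54, 0.0, 281.41], [0.0, 384.54, 211.23], [0.0, 0.0, 1.0]], 'extrinsics': [[0.75, -0.66, -0.01, -360.94], [-0.52, -0.59, -0.62, 356.0], [0.4, 0.47, -0.79, 892.28], [0.0, 0.0, 0.0, 1.0]]}
{'camera_matrix': [[424.89, 0.0, 266.93], [0.0, 424.89, 205.4], [0.0, 0.0, 1.0]], 'extrinsics': [[0.0, -1.0, 0.02, 32.16], [-0.99, -0.01, -0.14, 520.89], [0.14, -0.02, -0.99, 1229.08], [0.0, 0.0, 0.0, 1.0]]}
[[0.001, -0.29, 0.957, -140.554], [1.0, 0.001, -0.001, 0.972], [-0.001, 0.957, 0.29, -74.734], [0.0, 0.0, 0.0, 1.0]]
```

View pics/s0.png

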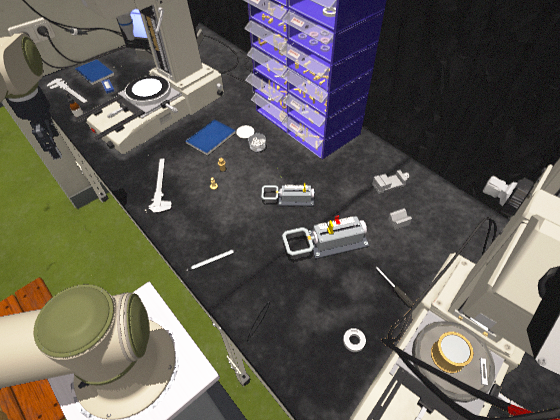

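View pics/t0.png

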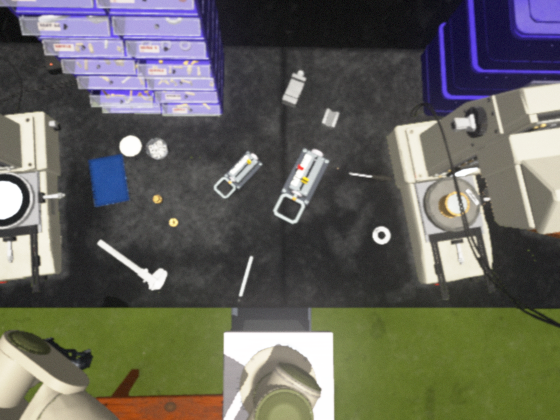

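Two gauges show. In the top view the larger is at about col 303, row 180 and has a red clip. The smaller is at col 240, row 173. The larger one fits the description, and I'll confirm that with an enlarged crop.

```bash
python3 - <<'E'
from h import *
b=cv2.imread('pics/t0.png')[130:240,200:350]; a=cv2.imread('pics/s0.png')[170:270,250:390]
cv2.imwrite('pics/c0.png',np.vstack([cv2.resize(b,(640,470),interpolation=3)]))
cv2.imwrite('pics/c1.png',np.vstack([cv2.resize(a,(770,550),interpolation=3)]))
for l in('gauge','loop_center','fin_top','needle_tip','band'):
  for c in('top','side'):
    r=ctrl.recognise(l,c); print(l,c,[(np.round(q['point'],1).tolist(),round(q['confidence'],2)) for q in r[:3]])
E
```

```text
gauge top [([171.9, 239.1], 0.84), ([179.4, 299.8], 0.63)]
gauge side [([195.9, 290.5], 0.86), ([236.8, 336.1], 0.7)]
loop_center top [([207.2, 278.8], 0.73), ([182.1, 229.6], 0.44)]
loop_center side [([249.7, 302.5], 0.69), ([184.6, 270.0], 0.55)]
fin_top top [([180.2, 305.2], 0.45)]
fin_top side [([229.1, 330.4], 0.56)]
needle_tip top []
needle_tip side [([235.2, 296.6], 0.46)]
band top []
band side []
```

View pics/c0.png

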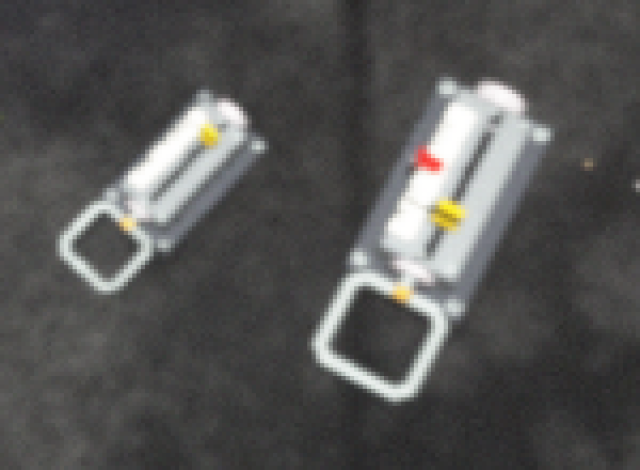

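View pics/c1.png

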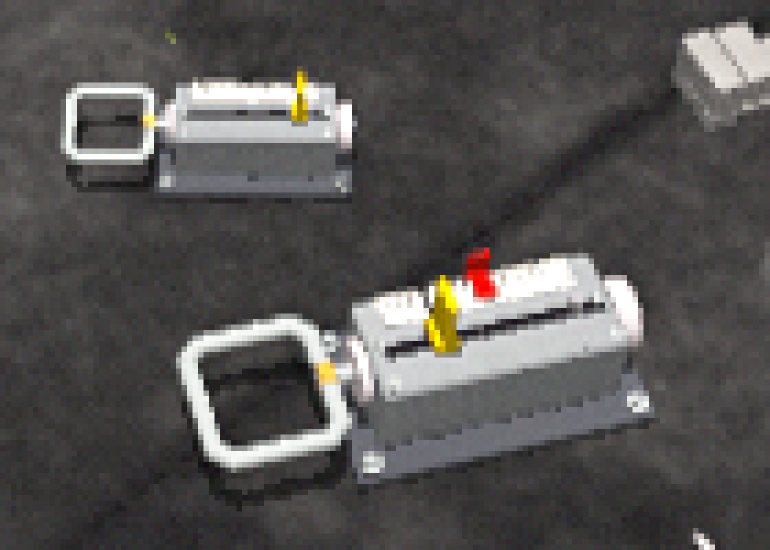

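The larger gauge is confirmed: in the crop it has the red clip, and its fin is nearer the loop than the clip. Next I'll fit its pose.

```bash
cat >> h.py <<'E'
def proj(c,P):
    k=ctrl.calibration(c); P=np.atleast_2d(P); E=np.array(k['extrinsics']); q=P@E[:3,:3].T+E[:3,3]; q=q@np.array(k['camera_matrix']).T; return q[:,:2]/q[:,2:]
def g2w(g,P):
    P=np.atleast_2d(P); c,s=np.cos(g[2]),np.sin(g[2]); return np.c_[g[0]+c*P[:,0]-s*P[:,1], g[1]+s*P[:,0]+c*P[:,1],P[:,2]]
E
python3 - <<'E'
from h import *
from scipy.optimize import least_squares
T=lambda u,v:(200+(u+.5)/4.267-.5,130+(v+.5)/4.273-.5); S=lambda u,v:(250+(u+.5)/5.5-.5,170+(v+.5)/5.5-.5)
def mod(p):
    g=p[:3];a=p[4];b=p[5];t=p[3]
    sc=[[115-a,46-b,9],[115-a,-46+b,9],[-45+a,46-b,9],[-45+a,-46+b,9]]
    lc=[-82.5,0,38];fin=[70-t,-4,95]
    ps=[('top',sc[0],T(447,88)),('top',sc[1],T(541,132)),('top',sc[2],T(358,257)),('top',sc[3],T(453,308)),
     ('top',lc,T(381,338)),('side',lc,S(265,392)),('side',sc[1],S(638,402)),('side',sc[3],S(372,462)),('side',fin,S(443,280)),('top',fin,T(448,205)),
     ('side',[70-p[6],33,69],S(479,252))]
    return np.concatenate([proj(c,g2w(g,P))[0]-q for c,P,q in ps])
r=least_squares(mod,[500,-60,-.4,68,8,8,40],loss='soft_l1'); print(np.round(r.x,3)); print(np.round(r.fun.reshape(-1,2),1).tolist())
g=r.x[:3]; print(g2w(g,[[-82.5,0,38],[70-r.x[3],-4,95],[70,0,55]]))
E
```

```text
[ 5.87766e+02 -6.64710e+01 -4.65000e-01  6.35160e+01  8.47600e+00
  7.91000e+00  3.09010e+01]
[[-0.3, -0.3], [-0.4, 0.3], [-0.0, 0.4], [-0.0, -0.3], [-0.3, -1.0], [-0.2, -0.4], [0.1, -0.1], [-0.0, 0.2], [0.6, 2.0], [0.5, 0.7], [-0.0, -0.2]]
[[514.03108374 -29.46478089  38.        ]
 [591.76649098 -72.95427178  95.        ]
 [650.32848398 -97.86996116  55.        ]]
```

```bash
python3 - <<'E'
from h import *
from scipy.spatial.transform import Rotation as R
s=ctrl.sense();q=s['ee_rot'];M=R.from_quat(q,scalar_first=True).as_matrix();print(np.round(M,3), s['time_s'], s['eef_pos'])
E
```

```text
[[ 0.     0.288  0.958]
 [ 0.     0.958 -0.288]
 [-1.     0.     0.   ]] 0.6 [151.04296351 502.81742695 231.31188534]
```

```bash
cat >> h.py <<'E'
from scipy.spatial.transform import Rotation as R
G=[587.77,-66.47,-.465]
def pose():
    s=ctrl.sense(); return s['eef_pos'],R.from_quat(s['ee_rot'],scalar_first=True).as_matrix(),s
def w2g(g,P):
    c,s=np.cos(g[2]),np.sin(g[2]); d=np.atleast_2d(P)-np.array([g[0],g[1],0]); return np.c_[c*d[:,0]+s*d[:,1],-s*d[:,0]+c*d[:,1],d[:,2]]
def wproj(P,p,M):
    k=ctrl.calibration('wrist'); T=np.array(k['tool_from_camera']); t=(np.atleast_2d(P)-p)@M; q=(t-T[:3,3])@T[:3,:3]; q=q@np.array(k['camera_matrix']).T; return q[:,:2]/q[:,2:]
E
python3 - <<'E'
from h import *
p,M,s=pose(); t=w2g(G,p)[0]; print(t); d=np.array([-20,0,200])-t; print('shares x,y,z',-d[2]/150,d[1]/150,d[0]/150, np.linalg.norm(d)/50, ctrl.calibration('wrist')['camera_matrix'])
E
```

```text
[-645.63750632  313.00301807  231.31188534]
shares x,y,z 0.20874590228893547 -2.086686787113563 4.170916708792083 14.005336308645344 [[341.12783037   0.         277.5783508 ]
 [  0.         341.12783037 210.09872539]
 [  0.           0.           1.        ]]
```

>>> move_arm([
  [[0,0,0,0,0.0825,0,0],[0,0,0,0,0.0825,0,0],[0,0.013,-0.13,0.26,0,0,0],[0,0.013,-0.13,0.26,0,0,0],[0,0.013,-0.13,0.26,0,0,0]],
], force=40)

```text
time_s: 1.1
eef_pos: [229.9, 396.8, 225.4]
ee_rot: [0.688, 0.162, 0.688, -0.162]
force: [0.7, 0.4, 0.3]
grip_width: 0.144
```

>>> move_arm([
  [[0,0.013,-0.13,0.26,0,0,0],[0,0.013,-0.13,0.26,0,0,0],[0,0.013,-0.13,0.26,0,0,0],[0,0.013,-0.13,0.26,0,0,0],[0,0.013,-0.13,0.26,0,0,0]],
])

```text
time_s: 1.6
eef_pos: [360.9, 222.0, 215.9]
ee_rot: [0.688, 0.163, 0.688, -0.163]
force: [0.3, 0.8, 0.3]
grip_width: -0.002
```

>>> move_arm([
  [[0,0.013,-0.13,0.26,0,0,0],[0,0.013,-0.13,0.26,0,0,0],[0,0.013,-0.13,0.26,0,0,0],[0,0.013,-0.13,0.26,0,0,0],[0,0.013,-0.13,0.26,0,0,0]],
])

```text
time_s: 2.1
eef_pos: [491.6, 47.3, 206.0]
ee_rot: [0.688, 0.163, 0.688, -0.163]
force: [0.4, 0.4, -0.2]
grip_width: 0.0
```

```bash
python3 - <<'E'
from h import *
p,M,s=pose(); t=w2g(G,p)[0]; print(t,np.round(M,3),np.degrees(np.arctan2(M[1,2],M[0,2])),s['time_s']); d=np.array([-20,0,200])-t; print('shares x,y,z',-d[2]/150,d[1]/150,d[0]/150, np.linalg.norm(d)/50)
E
```

```text
[-136.95790883   58.57289916  206.00348676] [[ 0.     0.448  0.894]
 [ 0.     0.894 -0.448]
 [-1.     0.     0.   ]] -26.637264946816558 2.1
shares x,y,z 0.0400232450841573 -0.3904859944035079 0.7797193921960961 2.6188530930258596
```

>>> move_arm([
  [[0,0.013,-0.13,0.25,0,0,0],[0,0.013,-0.13,0.25,0,0,0],[0,0.013,-0.13,0.25,0,0,0],[0,0,0,0,0,0,0]],
])

```text
time_s: 2.5
eef_pos: [566.7, -57.5, 199.0]
ee_rot: [0.688, 0.164, 0.688, -0.164]
force: [-0.8, 1.3, -0.6]
grip_width: 0.002
```

```bash
python3 - <<'E'
from h import *
p,M,s=pose(); print(w2g(G,p)); np.savez('w1.npz',p=p,M=M)
im=snap('wrist','w1.png')
for P in ([-82.5,0,38],[70,-4,95],[10,-4,95],[70,20,56],[-20,20,56]): print(P,wproj(g2w(G,P),p,M))
E
```

```text
[[-22.88978305  -1.44983102 199.03491617]]
[-82.5, 0, 38] [[278.64591808 125.11521991]]
[70, -4, 95] [[274.25911109 318.05372367]]
[10, -4, 95] [[273.81187772 251.34074359]]
[70, 20, 56] [[300.31555062 293.35500702]]
[-20, 20, 56] [[302.02806494 200.80320566]]
```

View pics/w1.png

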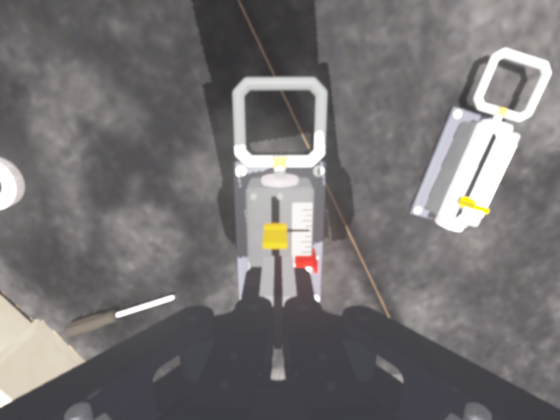

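```bash
python3 - <<'E'
from h import *
im=cv2.imread('pics/w1.png')[150:310,225:335]
cv2.imwrite('pics/w1c.png',cv2.resize(im,None,fx=3.7,fy=3.7,interpolation=2))
im=cv2.imread('pics/w1.png')[195:285,250:340]
cv2.imwrite('pics/w1d.png',cv2.resize(im,(585,585),interpolation=0))
E
```

```text
(no output)
```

View pics/w1c.png

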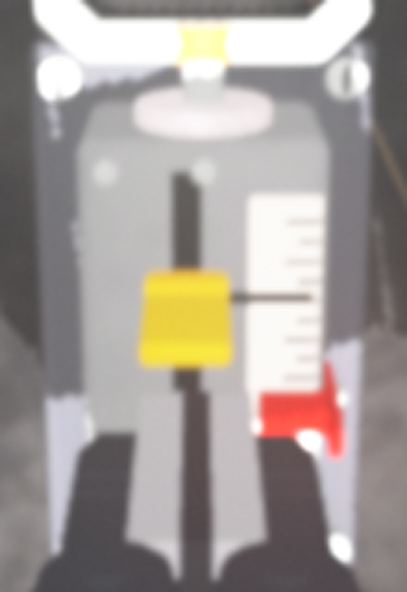

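View pics/w1d.png

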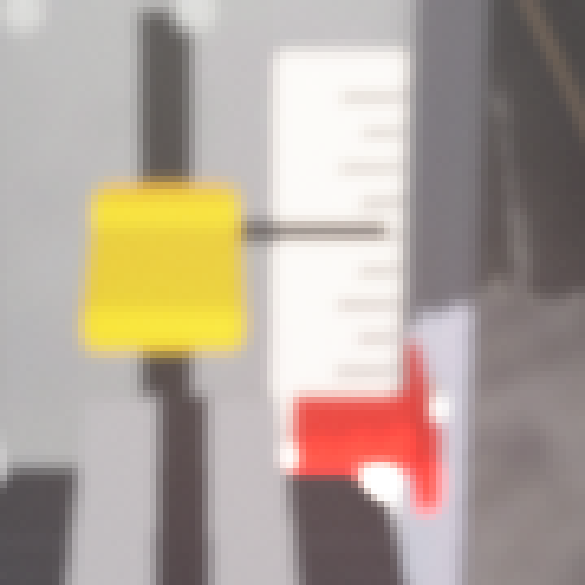

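>>> move_arm([
  [[0,0.27,-0.006,-0.016,0,0,0],[0,0.27,-0.006,-0.016,0,0,0],[0,0.27,-0.006,-0.016,0,0,0],[0,0,0,0,0,0,0]],
])

```text
time_s: 2.95
eef_pos: [554.2, -51.1, 74.5]
ee_rot: [0.685, 0.163, 0.692, -0.162]
force: [-0.0, 0.3, 0.8]
grip_width: 0.0
```

```bash
python3 - <<'E'
from h import *
p,M,s=pose(); print(w2g(G,p),s['force'])
im=snap('wrist','w2.png')
p,M,s=pose(); print(w2g(G,p),s['force'])
E
```

```text
[[-36.88077722  -1.35821295  74.5088136 ]] [-0.0341757   0.34836916  0.82098301]
[[-34.71560238  -1.06729501  77.82830224]] [-0.5436311  -0.25670009  0.93475401]
```

View pics/w2.png

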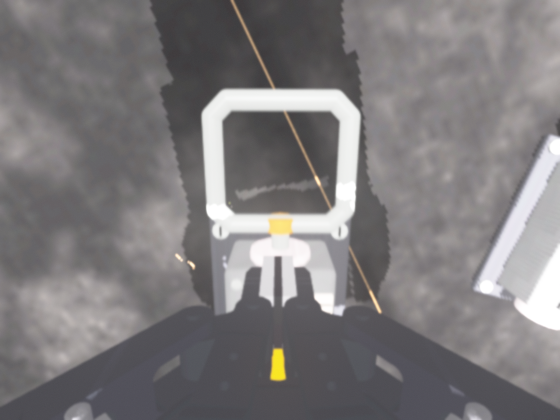

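>>> move_arm([
  [[0,0.01,-0.01,0.09,0,0,0],[0,0.01,-0.01,0.09,0,0,0],[0,0,0,0.08,0,0,0],[0,0,0,0.08,0,0,0],[0,0,0,0.08,0,0,0]],
])

```text
time_s: 3.5
eef_pos: [613.8, -83.8, 78.8]
ee_rot: [0.689, 0.162, 0.687, -0.163]
force: [-1.4, 0.3, -0.5]
grip_width: 0.003
```

```bash
python3 - <<'E'
from h import *
p,M,s=pose(); print(w2g(G,p),s['force'])
im=snap('side','s3.png')[195:265,300:370]
cv2.imwrite('pics/s3c.png',cv2.resize(im[:,:,::-1],None,fx=8,fy=8,interpolation=2))
E
```

```text
[[31.02857476 -3.83777049 78.78759984]] [-1.44827151  0.27939453 -0.50582614]
```

View pics/s3c.png

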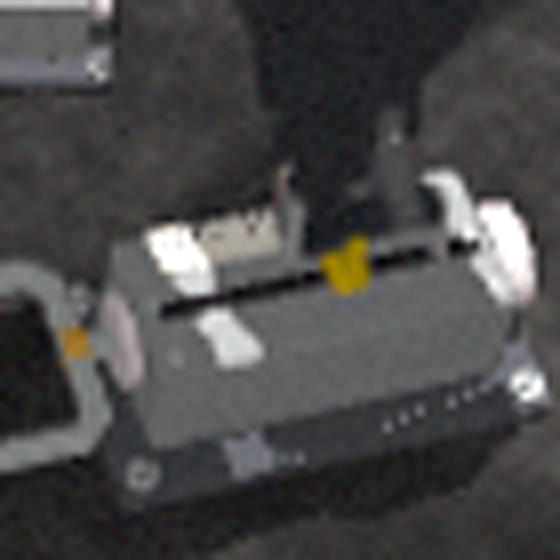

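>>> move_arm([
  [[0,0.01,0,0.06,0,0,0],[0,0.01,0,0.05,0,0,0],[0,0,0,0.03,0,0,0],[0,0,0,0.02,0,0,0],[0,0,0,0,0,0,0]],
])

```text
time_s: 4.05
eef_pos: [634.1, -94.7, 72.7]
ee_rot: [0.688, 0.163, 0.688, -0.163]
force: [0.5, -0.2, 0.1]
grip_width: -0.0
```

```bash
python3 - <<'E'
from h import *
p,M,s=pose(); print(w2g(G,p),s['force'])
E
```

```text
[[54.07299182 -4.4022666  72.67029168]] [ 0.54287059 -0.22063939  0.06739263]
```

>>> move_arm([
  [[0,0,0,0.015,0,0,0],[0,0,0,0.015,0,0,0],[0,0,0,0,0,0,0]],
])

```text
time_s: 4.35
eef_pos: [636.1, -95.6, 72.3]
ee_rot: [0.686, 0.163, 0.69, -0.162]
force: [-10.8, 4.4, 6.1]
grip_width: -0.002
```

```bash
python3 - <<'E'
from h import *
p,M,s=pose(); print(w2g(G,p),s['force'])
E
```

```text
[[56.25915929 -4.35377577 72.34724048]] [-10.79067082   4.37250861   6.05213153]
```

>>> move_arm([
  [[0,0,0,-0.1,0,0,0],[0,-0.3,0,0,0,0,0],[0,-0.3,0,0,0,0,0],[0,-0.3,0,0,0,0,0],[0,0,0,0,0,0,0]],
])

```text
time_s: 4.85
eef_pos: [626.6, -90.4, 214.7]
ee_rot: [0.692, 0.162, 0.684, -0.163]
force: [0.3, 0.2, 0.4]
grip_width: 0.002
```

```bash
python3 - <<'E'
from h import *
p,M,s=pose(); print(w2g(G,p),s['force'])
im=snap('wrist','w4.png'); np.savez('w4.npz',p=p,M=M)
q=wproj(g2w(G,[[70,-4,95],[70,20,60],[40,20,57]]),p,M); print(q)
c=im[160:320,220:340,::-1]; cv2.imwrite('pics/w4c.png',cv2.resize(c,None,fx=3.7,fy=3.7,interpolation=0))
E
```

```text
[[ 45.47499935  -4.01368228 214.6598052 ]] [0.33587366 0.2332346  0.35211665]
[[276.67824214 232.32622996]
 [303.08454694 218.38366259]
 [303.6415899  185.54239053]]
```

View pics/w4c.png

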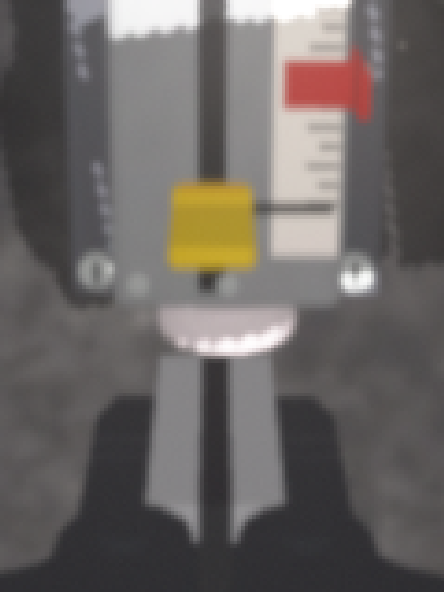

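>>> move_arm([
  [[0,0,0.009,-0.28,0,0,0],[0,0,0.009,-0.28,0,0,0],[0,0,0.009,-0.28,0,0,0],[0,0,0,0,0,0,0],[0,0,0,0,0,0,0]],
])

```text
time_s: 5.4
eef_pos: [513.3, -29.5, 207.2]
ee_rot: [0.688, 0.163, 0.688, -0.163]
force: [0.3, 0.9, -0.2]
grip_width: 0.002
```

```bash
python3 - <<'E'
from h import *
p,M,s=pose(); print(w2g(G,p),s['force'])
im=snap('wrist','w5.png')
print(wproj(g2w(G,[[-110,0,38],[-55,0,38],[-82.5,30,38],[-82.5,-30,38]]),p,M))
E
```

```text
[[-83.08374516  -0.37454263 207.21806503]] [ 0.26399135  0.8502018  -0.1914765 ]
[[277.55626645 161.71675351]
 [277.47886117 219.10242947]
 [309.66559306 191.18354186]
 [245.37445543 191.07380795]]
```

View pics/w5.png

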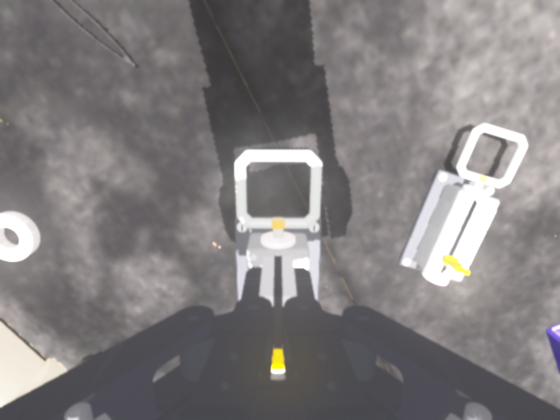

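>>> move_arm([
  [[0,0.3,0,0,0,0,0],[0,0.3,0,0,0,0,0],[0,0.3,0,0,0,0,0],[0,0.25,0,0,0,0,0],[0,0.1,0,0,0,0,0]],
])

```text
time_s: 5.95
eef_pos: [512.6, -29.9, 15.9]
ee_rot: [0.686, 0.163, 0.69, -0.163]
force: [-0.4, 0.4, 0.4]
grip_width: -0.0
```

>>> move_arm([
  [[0,0,0,0,0,0,0],[0,0.0,0,0,0,0,0]],
])

```text
time_s: 6.15
eef_pos: [514.5, -30.3, 20.3]
ee_rot: [0.688, 0.163, 0.688, -0.163]
force: [0.6, 0.5, 0.5]
grip_width: 0.002
```

```bash
python3 - <<'E'
from h import *
p,M,s=pose(); print(w2g(G,p),s['force'])
E
```

```text
[[-81.73060783  -0.48448607  20.25087236]] [0.55381385 0.49991884 0.48320602]
```

>>> move_arm([
  [[0,0.01,0,-0.05,0,0,0],[0,0,0,-0.03,0,0,0],[0,0,0,-0.02,0,0,0],[0,0,0,0,0,0,0],[0,0,0,0,0,0,0]],
])

```text
time_s: 6.65
eef_pos: [500.4, -23.1, 18.9]
ee_rot: [0.688, 0.163, 0.688, -0.163]
force: [0.9, 0.1, -0.0]
grip_width: -0.004
```

```bash
python3 - <<'E'
from h import *
p,M,s=pose(); print(w2g(G,p),s['force'])
E
```

```text
[[-97.54251677  -0.3718831   18.93331814]] [ 0.87466979  0.13301852 -0.04320563]
```

>>> move_arm([
  [[0,0,0,-0.01,0,0,0],[0,0,0,-0.01,0,0,0],[0,0,0,0,0,0,0],[0,0,0,0,0,0,0]],
])

```text
time_s: 7.05
eef_pos: [498.1, -21.9, 18.8]
ee_rot: [0.689, 0.163, 0.688, -0.163]
force: [3.7, -2.3, -0.3]
grip_width: -0.001
```

```bash
python3 - <<'E'
from h import *
p,M,s=pose(); print(w2g(G,p),s['force'])
E
```

```text
[[-100.11103162   -0.41407915   18.78247427]] [ 3.67584856 -2.28625369 -0.28482356]
```

>>> move_arm([
  [[0,0,0,-0.025,0,0,0],[0,0,0,-0.035,0,0,0],[0,0,0,-0.035,0,0,0],[0,0,0,-0.035,0,0,0],[0,0,0,-0.025,0,0,0]],
])

```text
time_s: 7.55
eef_pos: [477.4, -11.5, 18.8]
ee_rot: [0.689, 0.163, 0.687, -0.163]
force: [6.4, -2.3, -1.9]
grip_width: 0.002
```

>>> move_arm([
  [[0,0,0,-0.01,0,0,0],[0,0,0,0,0,0,0],[0,0,0,0,0,0,0]],
])

```text
time_s: 7.85
eef_pos: [476.0, -10.8, 18.8]
ee_rot: [0.689, 0.163, 0.688, -0.163]
force: [4.8, -2.4, -1.6]
grip_width: -0.003
```

```bash
python3 - <<'E'
from h import *
p,M,s=pose(); print(w2g(G,p),s['force'])
im=snap('side','s6.png')[195:275,260:370,::-1]
cv2.imwrite('pics/s6c.png',cv2.resize(im,None,fx=7,fy=7,interpolation=2))
im=snap('wrist','w6.png'); p,M,s=pose(); print(w2g(G,p),s['force'])
E
```

```text
[[-124.82708638   -0.3501024    18.79402082]] [ 4.77524168 -2.36117925 -1.62900653]
[[-124.79768825   -0.36919882   18.81551305]] [ 4.57787146 -1.74512897 -2.02572798]
```

View pics/s6c.png

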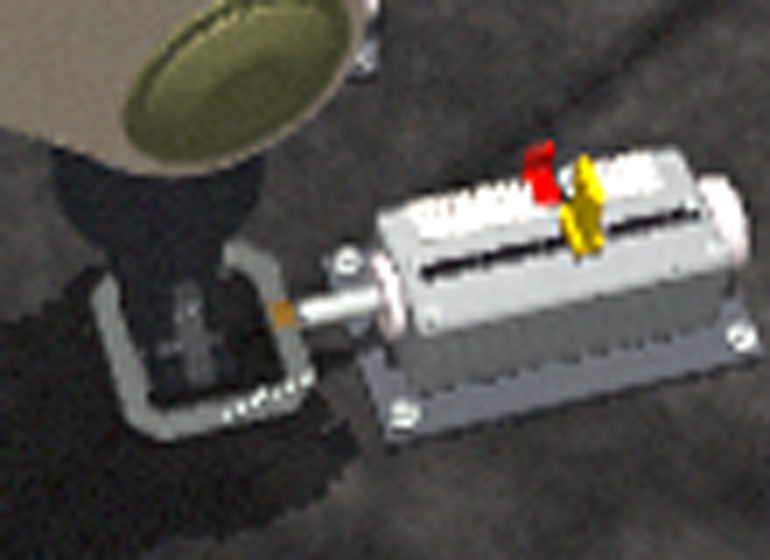

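View pics/w6.png

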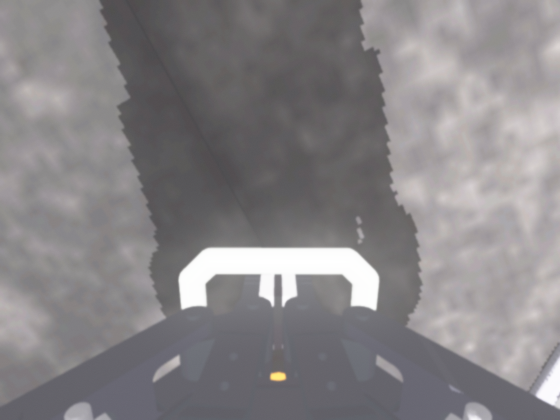

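```bash
python3 - <<'E'
from h import *
for t in (20,25,30,35): print(t,[((proj('side',g2w(G,P))[0]-[260,195])*7).round(0) for P in ([70-t,-4,95],[70-t,-14,95],[70-t,6,95],[70-t,-14,64],[70-t,33,69],[70-t,33,55])])
E
```

```text
20 [array([603., 168.]), array([613., 189.]), array([594., 148.]), array([603., 236.]), array([562., 136.]), array([559., 157.])]
25 [array([591., 171.]), array([600., 191.]), array([582., 151.]), array([591., 239.]), array([550., 138.]), array([547., 159.])]
30 [array([579., 174.]), array([588., 194.]), array([570., 154.]), array([578., 242.]), array([539., 141.]), array([535., 162.])]
35 [array([566., 177.]), array([575., 197.]), array([557., 156.]), array([566., 244.]), array([527., 143.]), array([523., 165.])]
```

>>> move_arm([
  [[0,0,0,-0.014,0,0,0],[0,0,0,-0.014,0,0,0],[0,0,0,-0.01,0,0,0],[0,0,0,0,0,0,0],[0,0,0,0,0,0,0]],
])

```text
time_s: 8.45
eef_pos: [471.1, -8.3, 18.8]
ee_rot: [0.689, 0.163, 0.687, -0.163]
force: [5.8, -3.3, -1.2]
grip_width: 0.003
```

```bash
python3 - <<'E'
from h import *
p,M,s=pose(); print(w2g(G,p),s['force'],s['time_s'])
im=snap('side','s7.png')[195:275,260:370,::-1]
cv2.imwrite('pics/s7c.png',cv2.resize(im,None,fx=7,fy=7,interpolation=2))
im=snap('top','t7.png')[130:220,260:340,::-1]
cv2.imwrite('pics/t7c.png',cv2.resize(im,None,fx=6.5,fy=6.5,interpolation=2))
E
```

```text
[[-130.34985212   -0.35450043   18.82659068]] [ 5.78127688 -3.29581957 -1.23851933] 8.45
```

View pics/s7c.png

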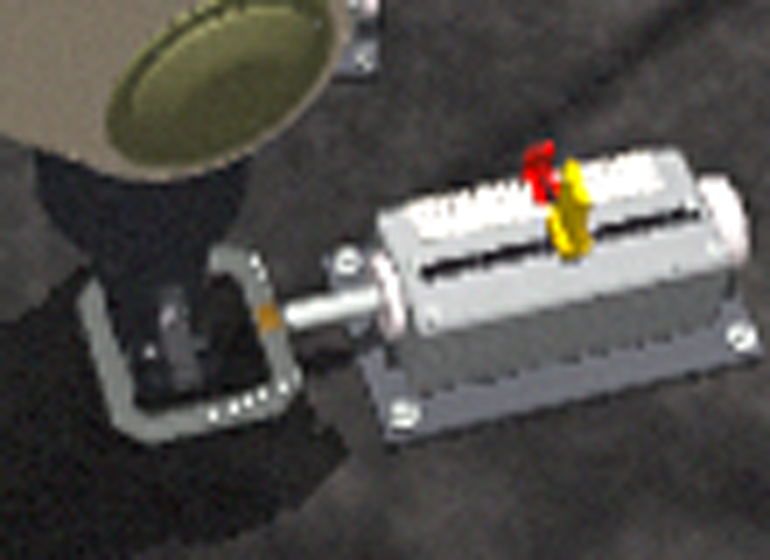

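View pics/t7c.png

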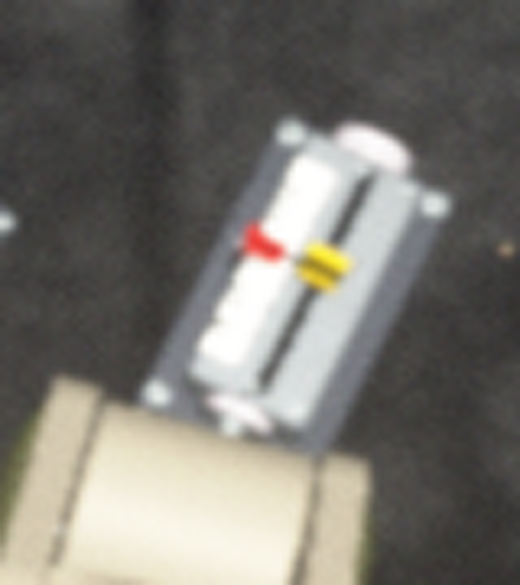

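>>> move_arm([
  [[0,0,0,0,0,0,0],[0,0,0,0,0,0,0],[0,0,0,0,0,0,0],[0,0,0,0,0,0,0],[0,0,0,0,0,0,0]],
])

```text
time_s: 9.05
eef_pos: [471.1, -8.4, 18.8]
ee_rot: [0.689, 0.163, 0.687, -0.163]
force: [6.2, -3.2, -1.0]
grip_width: 0.001
```

>>> move_arm([
  [[0,0,0,0,0,0,0],[0,0,0,0,0,0,0],[0,0,0,0,0,0,0],[0,0,0,0,0,0,0],[0,0,0,0,0,0,0]],
])

```text
time_s: 9.55
eef_pos: [471.1, -8.4, 18.9]
ee_rot: [0.689, 0.163, 0.687, -0.163]
force: [5.4, -2.5, -2.3]
grip_width: 0.006
```

>>> move_arm([
  [[0,0,0,0,0,0,0],[0,0,0,0,0,0,0],[0,0,0,0,0,0,0],[0,0,0,0,0,0,0],[0,0,0,0,0,0,0]],
])

```text
time_s: 10.05
eef_pos: [471.1, -8.3, 18.8]
ee_rot: [0.689, 0.163, 0.687, -0.163]
force: [5.6, -1.8, -1.8]
grip_width: 0.0
```

>>> move_arm([
  [[0,0,0,0.01,0,0,0],[0,0,0,0.02,0,0,0],[0,0,0,0.02,0,0,0],[0,0,0,0.02,0,0,0],[0,0,0,0.02,0,0,0]],
])

```text
time_s: 10.55
eef_pos: [482.8, -14.3, 18.7]
ee_rot: [0.688, 0.163, 0.688, -0.163]
force: [4.2, -2.3, 0.1]
grip_width: -0.001
```

>>> move_arm([
  [[0,0,0,0.02,0,0,0],[0,0,0,0.02,0,0,0],[0,0,0,0.02,0,0,0],[0,0,0,0.01,0,0,0],[0,0,0,0.01,0,0,0]],
])

```text
time_s: 11.05
eef_pos: [493.2, -19.5, 18.6]
ee_rot: [0.688, 0.163, 0.688, -0.163]
force: [3.1, -0.1, 1.8]
grip_width: -0.003
```

```bash
python3 - <<'E'
from h import *
p,M,s=pose(); print(w2g(G,p),s['force'],s['time_s'])
E
```

```text
[[-105.58434091   -0.41311098   18.63409759]] [ 3.13894807 -0.05131596  1.77261543] 11.05
```

Another 6 mm eases it home. After that I'll carry on to the middle of the opening.

>>> move_arm([
  [[0,0,0,0.01,0,0,0],[0,0,0,0.01,0,0,0],[0,0,0,0.01,0,0,0],[0,0,0,0.01,0,0,0],[0,0,0,0.01,0,0,0]],
])

```text
time_s: 11.55
eef_pos: [499.3, -22.7, 18.3]
ee_rot: [0.687, 0.163, 0.689, -0.163]
force: [-0.4, 0.1, -0.8]
grip_width: -0.004
```

>>> move_arm([
  [[0,0,0,0.02,0,0,0],[0,0,0,0.03,0,0,0],[0,0,0,0.03,0,0,0],[0,0,0,0,0,0,0],[0,0,0,0,0,0,0]],
])

```text
time_s: 12.05
eef_pos: [510.5, -28.2, 18.5]
ee_rot: [0.688, 0.163, 0.688, -0.163]
force: [-0.2, 0.3, 0.3]
grip_width: -0.004
```

```bash
python3 - <<'E'
from h import *
p,M,s=pose(); print(w2g(G,p),s['force'],s['time_s'])
im=snap('side','s8.png')[195:275,260:370,::-1]
cv2.imwrite('pics/s8c.png',cv2.resize(im,None,fx=7,fy=7,interpolation=2))
E
```

```text
[[-86.24311405  -0.45813003  18.45448335]] [-0.18164968  0.27277365  0.30394252] 12.05
```

View pics/s8c.png

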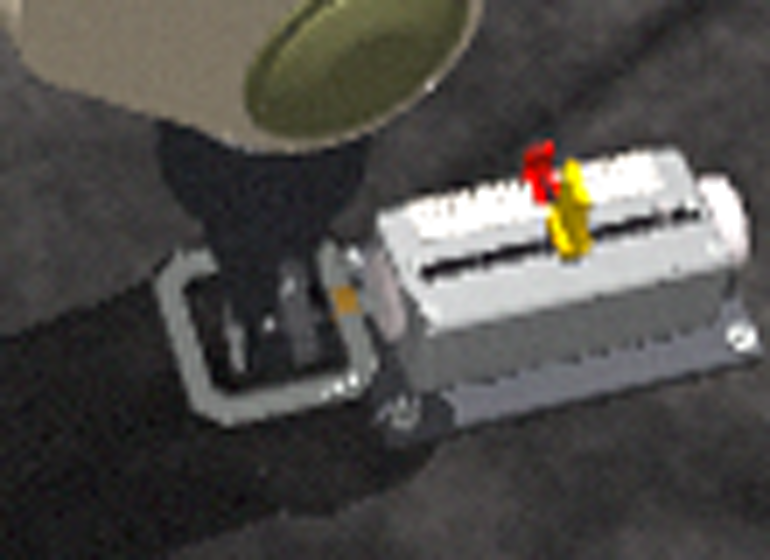

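The slide is home and the pointer has stayed where it was. I'll lift straight out and check from above.

>>> move_arm([
  [[0,-0.15,0,0,0,0,0],[0,-0.3,0,0,0,0,0],[0,-0.3,0,0,0,0,0],[0,-0.3,0,0,0,0,0],[0,-0.2,0,0,0,0,0]],
])

```text
time_s: 12.6
eef_pos: [510.8, -28.2, 209.4]
ee_rot: [0.689, 0.163, 0.687, -0.163]
force: [0.6, 0.0, 0.4]
grip_width: -0.0
```

>>> move_arm([
  [[0,0,0,0.25,0,0,0],[0,0,0,0.25,0,0,0],[0,0,0,0.25,0,0,0],[0,0,0,0,0,0,0],[0,0,0,0,0,0,0]],
])

```text
time_s: 13.1
eef_pos: [610.9, -78.6, 205.3]
ee_rot: [0.688, 0.163, 0.689, -0.163]
force: [-1.3, -0.1, 0.0]
grip_width: -0.004
```

```bash
python3 - <<'E'
from h import *
p,M,s=pose(); print(w2g(G,p),s['force'],s['time_s'])
im=snap('wrist','w9.png')
c=im[120:300,220:340,::-1]; cv2.imwrite('pics/w9c.png',cv2.resize(c,None,fx=3.3,fy=3.3,interpolation=0))
snap('top','t9.png')
E
```

```text
[[ 26.08146256  -0.45062884 205.29409171]] [-1.33334601 -0.11373211  0.02707542] 13.1
```

View pics/w9c.png

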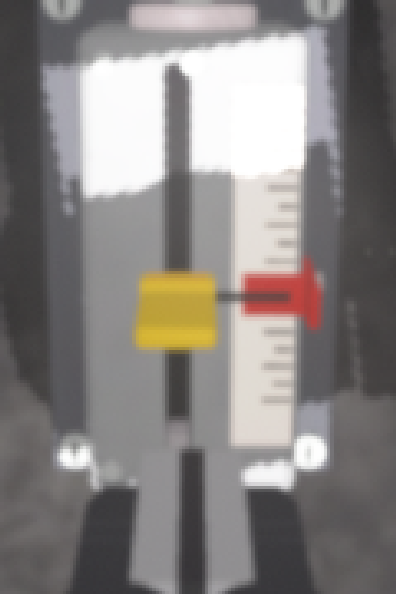

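View pics/t9.png

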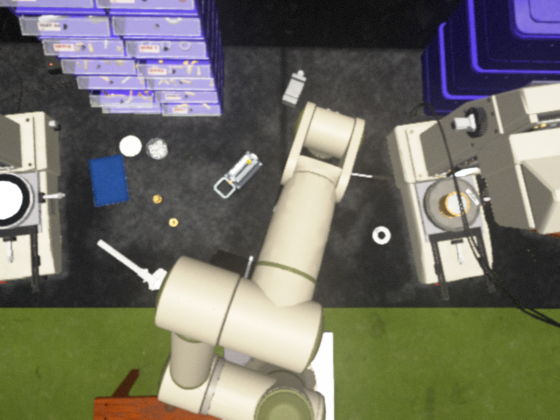

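The needle (crop row 297) sits mid-band, with the band at crop rows 275–317. The ring, plugs, caliper, tub and visible part of the screwdriver look the same as in the first top view. The arm is clear of everything, so I'm handing in.

```bash
python3 -c "
from rig import ctrl
print(ctrl.finish_job())"
```

```text
the job is handed in; nothing more can be done
None
```

The job is done and handed in at about 13 s of the 54 s allowed.

- **Pointer zeroed:** I pushed the yellow pointer on the larger gauge, the one with the red clip, back to its zero stop. The stop showed as about 12 N of force, and the wrist picture showed the needle on tick zero.
- **Pull and hold:** With the shut fingers hooked in the loop, I pulled the slide out about 30.6 mm by arm position and held it for over 1.5 s.
- **Return:** I eased the slide home at no more than about 30 mm/s. The force dropped to zero at the home position, so it did not snap back.
- **Last checks:** The final wrist picture showed the needle mid-band, with the band spanning roughly 25 to 37 mm. A side view before I lifted out showed the slide home. The plugs, tub, caliper and ring looked unmoved in the last top view. The arm partly hid the screwdriver there, but the part in view looked unmoved. The gripper was clear of everything.

No check failed. The estimates of the band centre differed by under 1 mm (30.4 to 30.9 mm).

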